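# Let down the wound drum of a spring balancer

### The arm

A 6-joint arm with a two-finger parallel gripper is mounted at the origin on a cart in front of the work surface, level with it; the furniture and walls round the work are solid. World frame = base frame: x ahead of the robot, y to its left, z up, the work surface at z = 0. Lengths are in m, angles in rad, forces in N, time in s.
With the tool pointing down it reaches from about 0.3 to 0.775 m from the base axis. Payload 14.6 kg.
Tool frame: the origin (TCP) lies midway between the tips of the shut fingers; the grasp point (between the pads) lies 19 mm behind it; z points along the fingers, y is the line along which they close (so a half turn about z gives the same grasp; the last joint's range is limited). The gripper opens to 94 mm and grips with 3 to 60 N. Pads are 16 mm wide; open, the fingers measure 119 mm over their backs; the gripper's body (75 mm by 177 mm) begins 78 mm behind the grasp point.
Start: joints at [-1.414, 0.3, 1.521, -0, 1.321, -0.067], TCP at [0.122, -0.536, 0.205] pointing down, gripper open.
Joint ranges: [-3.03, 3.03], [-0.79, 2.21], [0.23, 2.52], [-1.04, 4.18], [0, 3.07], [-2.55, 2.55]. Speed limits (rad/s): [2.22, 2.22, 2.57, 3.14, 3.14, 3.14].

### API

Orientations are given as [roll, pitch, yaw] about the fixed x, y, z axes, in that order (R = Rz(yaw) Ry(pitch) Rx(roll)).
In Python, from station import telemetry, optics, ctrl gives the robot as it stands.
- The arm moves only by the tool carry_out, never from a script. Its argument "plan" is a list that holds one entry, the list of rows, each a list of 7 numbers: the shift along the tool's x, y, z in mm, then the turn, a rotation vector about the tool's x, y, z in rad, then the finger opening in mm, from 0 to 94. A call has 1 to 20 rows; each row shifts and turns the commanded pose from where the row before left it, along the tool's axes as they then stand; what a row does not reach is not made up. A row lasts 1/12 s, in which the tool goes at most 41.7 mm and 7.16 degrees, less where a joint would pass 70% of its speed; a pose out of reach is approached as far as the arm can. A call with a gripper value outside its range is refused whole. The fingers move at their own pace and stop on an object; "squeeze" is the grip in N (left out, the last holds). Time passes only in rows, so rows that do not move let the fingers close. It gives the time, the measured TCP pose, the force, the opening and the grip force at its end, in the units of the state.
- telemetry.get_obs(): the state, without advancing time (a new reading comes with each control period).
- optics.camera(name): name is "scene" or "top" or "wrist"; returns a dict with "pixels" (400x640x3 uint8, red, green, blue), "intrinsics" (3x3 intrinsics, pixels), "origin" and "rotation" of the camera in the world. Camera axes: x right, y down, z forward; pixel columns grow to the right and rows downward; lengths in m; the calibration is good to about 2 mm. A picture is of the moment at which its call begins. There is no depth.
- ctrl.hand_in(): hands the job in; it is judged then, once.
The state is a dict: "time_s": time; "qpos": joint angles; "joint_vel": joint speeds; "tau": joint torques, N m; "ee_pos": TCP position; "eef_rot": TCP orientation; "force": force on the tool from outside, world axes, zero at the start; "moment": the same for the moment, N m; "grip_width": finger opening in m; "grip_force": force on a finger pad.
Only numpy, scipy, OpenCV 4.12 (cv2) and the standard library are available. Lean on these libraries where they do the work, as an engineer would, in place of code of your own. Each camera call takes 0.05 s, during which the arm holds its last target. There are 200 camera calls.

### The job

The spring balancer lies on the bench with its cover off and its drum still wound up on the ratchet. Let the spring down: lay the turning bar in the slot across the drum's head with its handle to the right-hand side and let go of it, and only then flick the pawl's thumb lever right over to off (the load keeps the pawl wedged in the teeth). Then take the bar by its handle, wind the drum a touch further until the pawl springs clear, and ease it back under control, never letting it fly, until the spring is fully run down; leave the bar in the slot and do not disturb the other things.

Things in the scene. Friction and masses are not known exactly. Their poses are not given: they have to be found in the camera images.
- bar: Loose turning bar, 245 mm long, 14 mm high, 0.23 kg, lying flat: square steel shank 12 mm wide, flat wooden handle 22 mm wide and 80 mm long at one end. Origin: middle of the underside at the point of balance; x runs along the bar to the handle, z up. Shank from x = -90 to +75 mm, handle from +75 to +155. Held at x = +46 mm the fingers stay clear of the drum's head when it is laid in the slot.
- bar_handle (a point): Middle of the bar's wooden handle: x = +115 mm in the bar's frame, 7 mm above its underside.
- slot_mid (a point): Middle of the floor of the slot across the drum's head, on the drum's upright axis, 56 mm above the bench. x runs along the slot (open at both ends) and turns with the drum; z up. The bar is laid here, underside on the floor, origin over this point, handle toward this frame's +x (the robot's right). Slot 16 mm wide at the floor, 52 mm long, between cheeks 17 mm high flared to 25 mm at the top.
- drum (a joint): How far the drum is wound, rad: 0 is fully run down on its stop; about 1.15 at the start, held by the pawl. Grows counter-clockwise seen from above. A spring drives it clockwise to 0 with 0.3 Nm at 0 and 0.7 Nm more for each rad. The bar has up to 0.08 rad of play in the slot. Let go with the pawl off, it flies back.
- thumb_lever (a joint): Angle of the pawl's thumb lever, rad: 0 on (at the start: a spring presses the pawl into the teeth), 0.7 fully off (the spring pulls the pawl out, but only once the drum is wound a little forward and no longer bears on it). Stays where it is put; takes about 4 N at the tab. Grows clockwise seen from above: the tab goes about 29 mm to the robot's left.
- lever_pivot (a point): Axis of the stud that carries the pawl and thumb lever, on the robot's side of the wheel. The stud's head, 15 mm across, ends 43 mm above the bench. The ratchet wheel is 95 mm across, its top at 26 mm; the drum above it 72 mm across; the fixed cast back plate about 150 mm across and 12 mm high.
- lever_tab (a point): Middle of the upright tab on the thumb lever's end, 42 mm from the stud's axis, 42 mm above the bench. The tab is 14 mm long (along the lever), 8 mm thick, and stands from 30 to 52 mm above the bench, outside the back plate; it can be pushed sideways with closed fingers.
- pawl_nose (a point): Tip of the pawl, 21 mm above the bench: 40 mm from the drum's axis when home between two teeth, more than 52 mm when sprung clear of the wheel.
- screw_bin: Small yellow bin of screws, 110x80x42 mm, to be left alone. Origin: middle of its underside.
- guide_bush: Steel flanged bush lying on the bench, 54x148x54 mm, to be left alone. Origin: middle of its underside.
- hex_driver: Hex driver with a red handle, 23x170x24 mm, to be left alone. Origin: middle of its underside.
- air_plug: Steel air plug, 17x49x17 mm, to be left alone. Origin: middle of its underside.

How it is judged:
By the outcome, as a careful person would: the job done as asked, in the order asked, and still so for the second after the job is handed in, with the robot touching nothing.
It also fails if it takes over 67 s, if anything falls off the work surface, if the arm or the gripper's body presses on something with over 40 N, if the wrist force passes 120 N, or if a joint passes its speed limit or range.

## Working session

There is one attempt and no reset: what is moved stays moved. The work goes in short steps, Python scripts to look and compute and a tool call to move; the robot and the scene stay as the last step left them, time stands still between calls to the robot, and variables do not carry over. Pictures are saved under pics/ and viewed, at most 10 in all, crops included, and the job is handed in when it is done.

Besides the shell and the picture viewer there is one more tool, called after "Request:" as name(argument=value, ...), one argument or row to a line, values as JSON. carry_out: Moves the arm, as the interface text tells. Its arguments: {"type":"object","properties":{"plan":{"type":"array","items":{"type":"array","items":{"type":"array","items":{"type":"number"}}}},"squeeze":{"type":"number"}},"required":["plan"]}

```bash
mkdir -p pics; cat > h.py <<'E'
import numpy as np, cv2
from station import telemetry, optics, ctrl
from scipy.spatial.transform import Rotation as R
def snap(name,fn,crop=None,s=1):
    c=optics.camera(name); im=c["pixels"][:,:,::-1].copy()
    np.savez("pics/"+fn+".npz",**{k:np.array(v) for k,v in c.items()})
    if crop: x0,y0,x1,y1=crop; im=im[y0:y1,x0:x1]
    cv2.imwrite("pics/"+fn+".png",cv2.resize(im,None,fx=s,fy=s,interpolation=cv2.INTER_CUBIC)); return c
def ray(fn,uv,z):
    c=np.load("pics/"+fn+".npz"); d=c["rotation"]@np.linalg.inv(c["intrinsics"])@np.array([uv[0],uv[1],1.])
    o=c["origin"]; return o+d*(z-o[2])/d[2]
def proj(fn,p):
    c=np.load("pics/"+fn+".npz"); q=c["intrinsics"]@c["rotation"].T@(np.array(p)-c["origin"]); return q[:2]/q[2]
E
python3 - <<'E'
from h import *
for n in("top","scene"):
    c=snap(n,n+"0"); print(n,c["origin"],c["rotation"].round(3).tolist(),c["intrinsics"][0])
o=telemetry.get_obs(); print(o)
E
```

```text
top [ 0.37921816 -0.11588021  0.88390826] [-2.905, 0.007, -1.588] [410.57153254   0.         316.08994169]
scene [0.18252663 0.55028309 0.53608758] [-2.127, -0.018, -2.582] [485.97021141   0.         310.71849946]
{'time_s': 0.1, 'qpos': array([-1.41359258e+00,  3.00450389e-01,  1.52151772e+00,  1.30335295e-05,
        1.32070480e+00, -6.65327184e-02]), 'joint_vel': array([ 1.16367396e-03, -1.62488697e-03, -1.38815495e-03,  5.23102561e-05,
       -7.26754385e-04,  5.63738698e-04]), 'tau': array([ 8.63024543e-04, -5.32645833e+01, -3.53282940e+01,  7.09645939e-02,
        2.34782294e-02, -7.18992328e-05]), 'ee_pos': array([ 0.12203031, -0.5360482 ,  0.20492449]), 'eef_rot': array([-3.14051562e+00, -8.44164801e-05,  2.23733187e-01]), 'force': array([ 0.12137697,  0.53447251, -0.21751722]), 'moment': array([-0.00175051,  0.01366302,  0.0186151 ]), 'grip_force': 0.0, 'grip_width': 0.09371872237401004}
```

View pics/top0.png

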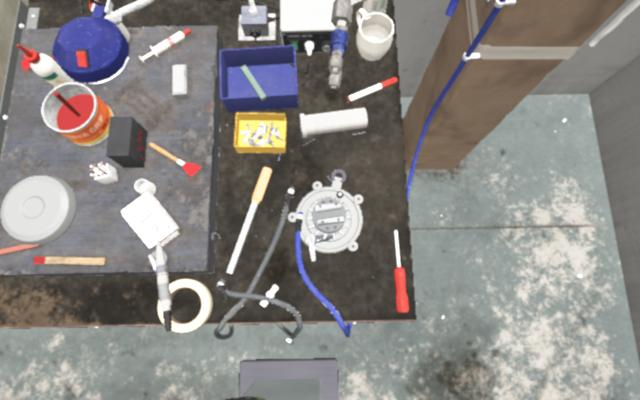

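View pics/scene0.png

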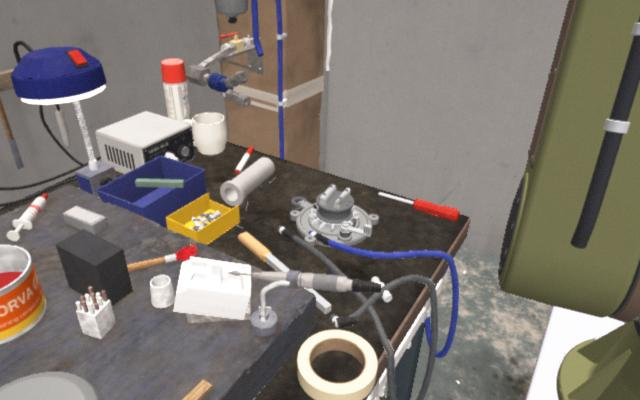

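```bash
sed -i 's/    np.savez/    c["rotation"]=R.from_euler("xyz",c["rotation"]).as_matrix() if np.size(c["rotation"])==3 else c["rotation"]\n    np.savez/' h.py
python3 - <<'E'
from h import *
for n in("top","scene"): snap(n,n+"1")
im=cv2.imread("pics/top1.png"); cv2.imwrite("pics/t1c.png",cv2.resize(im[155:285,215:375],None,fx=4.6,fy=4.6,interpolation=cv2.INTER_CUBIC))
im=cv2.imread("pics/scene1.png"); cv2.imwrite("pics/s1c.png",cv2.resize(im[170:320,230:390],None,fx=4,fy=4,interpolation=cv2.INTER_CUBIC))
for z,uv in((.056,(330,217)),(.014,(263,185)),(.0,(231,272)),(.042,(312,258))): print(uv,ray("top1",uv,z))
E
```

```text
(330, 217) [ 0.54514556 -0.14196773  0.056     ]
(263, 185) [0.62816681 0.00238799 0.014     ]
(231, 272) [0.44103031 0.07001961 0.        ]
(312, 258) [ 0.46335832 -0.10349823  0.042     ]
```

View pics/t1c.png

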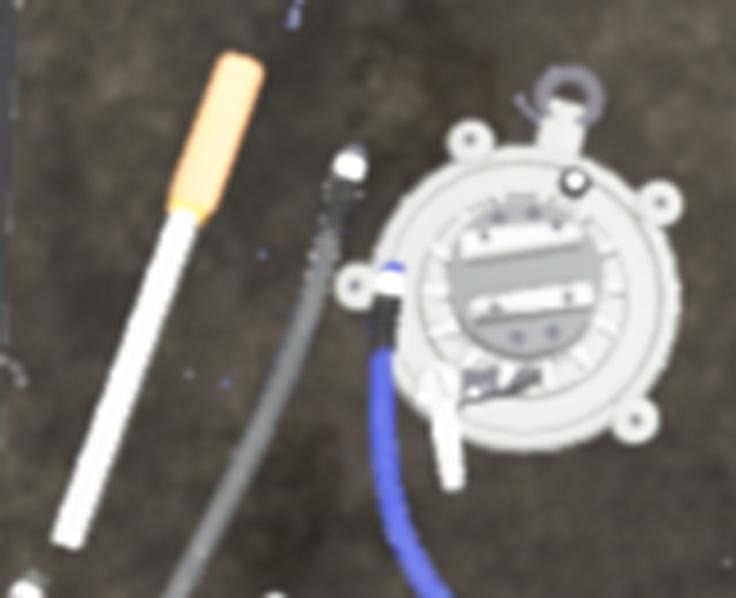

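View pics/s1c.png

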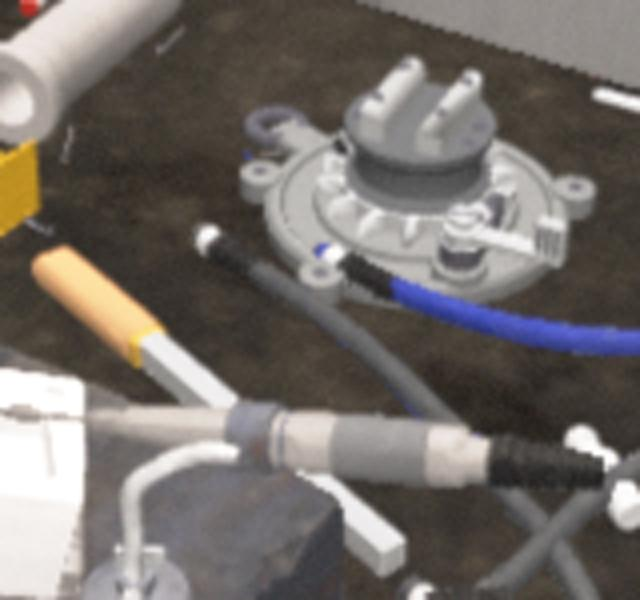

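```bash
python3 - <<'E'
from h import *
f=lambda x,y,z:ray("top1",(215+x/4.6,155+y/4.6),z)
he,se=f(243,60,.014),f(67,540,.014)
d=(he-se);L=np.linalg.norm(d);d/=L
o=he-d*.155; print("bar",he,se,L,np.degrees(np.arctan2(d[1],d[0])),"o",o,"o2",se+d*.09,"g",o+d*.046)
print("slot",f(526,270,.073),f(526,280,.056), "dir",[np.degrees(np.arctan2(*(f(*b,.073)-f(*a,.073))[1::-1])) for a,b in(((470,265),(580,243)),((472,298),(592,283)),((462,240),(578,228)),((472,320),(592,300)))])
print("plate",f(525,300,.012),"pivot",f(440,380,.043),"tab",f(450,468,.052))
# scene check
g=lambda x,y,z:ray("scene1",(230+x/4,170+y/4),z)
print("scene cheeks", g(412,62,.073),g(470,75,.073),g(365,115,.073),g(428,132,.073),"tab",g(550,222,.052),"pivot",g(468,213,.043))
print("bar ends",g(55,258,.014),g(392,545,.014))
E
```

```text
bar [ 0.66715453 -0.00785681  0.014     ] [0.43929527 0.07005954 0.014     ] 0.24081278656234545 -18.878096550579244 o [0.52049212 0.04229432 0.014     ] o2 [0.5244541  0.04093953 0.014     ] g [0.56401774 0.02741076 0.014     ]
slot [ 0.54855298 -0.14029074  0.073     ] [ 0.54753938 -0.14068768  0.056     ] dir [np.float64(-79.53470713921254), np.float64(-83.83071542705717), np.float64(-85.03786989644162), np.float64(-81.47555098547589)]
plate [ 0.54691802 -0.14129578  0.012     ] pivot [ 0.50518319 -0.10137109  0.043     ] tab [ 0.46486206 -0.10535142  0.052     ]
scene cheeks [ 0.56769783 -0.16119439  0.073     ] [ 0.53866498 -0.1658043   0.073     ] [ 0.56136264 -0.10694643  0.073     ] [ 0.53012136 -0.11015082  0.073     ] tab [ 0.46430531 -0.1046402   0.052     ] pivot [ 0.50365236 -0.10274265  0.043     ]
bar ends [ 0.66311321 -0.00402228  0.014     ] [0.44013819 0.07155968 0.014     ]
```

Request:
carry_out(
  plan=[
    [[31,-25,3,0,0,0,50],[31,-25,3,0,0,0,50],[31,-25,3,0,0,0,50],[31,-25,3,0,0,0,50],[31,-25,3,0,0,0,50],[31,-25,3,0,0,0,50],[31,-25,3,0,0,0,50],[31,-25,3,0,0,0,50],[31,-25,3,0,0,0,50],[31,-25,3,0,0,0,50],[31,-25,3,0,0,0,50],[31,-25,3,0,0,0,50],[31,-25,3,0,0,0,50],[31,-25,3,0,0,0,50],[31,-25,3,0,0,0,50],[31,-25,3,0,0,0,50],[31,-25,3,0,0,0,50],[31,-25,3,0,0,0,50]],
  ],
)

```text
time_s: 1.7
ee_pos: [0.5671, 0.0283, 0.1511]
eef_rot: [3.142, 0.0, 0.224]
force: [-0.4, -0.5, 0.3]
grip_width: 0.0497
grip_force: 0.0
```

Request:
carry_out(
  plan=[
    [[0,0,0,0,0,-0.12,50],[0,0,0,0,0,-0.12,50],[0,0,0,0,0,-0.12,50],[0,0,0,0,0,-0.12,50],[0,0,0,0,0,-0.12,50],[0,0,0,0,0,-0.12,50],[0,0,0,0,0,-0.12,50],[0,0,0,0,0,-0.12,50],[0,0,0,0,0,-0.12,50],[0,0,0,0,0,-0.12,50],[0,0,0,0,0,-0.12,50],[0,0,0,0,0,-0.12,50],[0,0,0,0,0,-0.12,50],[0,0,0,0,0,-0.12,50],[0,0,0,0,0,-0.12,50],[0,0,0,0,0,-0.12,50],[0,0,0,0,0,-0.12,50],[0,0,0,0,0,-0.12,50],[0,0,0,0,0,-0.12,50],[0,0,0,0,0,-0.12,50]],
  ],
)

```text
time_s: 3.37
ee_pos: [0.5662, 0.0264, 0.1513]
eef_rot: [-3.141, -0.0, 2.63]
force: [-1.2, 0.0, -1.0]
grip_width: 0.05
grip_force: 0.0
```

Request:
carry_out(
  plan=[
    [[0,0,0,0,0,-0.1,50],[0,0,0,0,0,-0.09,50],[0,0,0,0,0,0,50],[0,0,0,0,0,0,50]],
  ],
)

```text
time_s: 3.7
ee_pos: [0.5662, 0.0263, 0.1513]
eef_rot: [-3.142, -0.0, 2.811]
force: [1.3, 0.1, 0.4]
grip_width: 0.0503
grip_force: 0.0
```

```bash
python3 - <<'E'
from h import *
c=snap("wrist","w1"); print(c["origin"],c["rotation"].round(2).tolist(),c["intrinsics"].round(1).tolist())
for p in((.5662,.0263,.014),(.5925,.018,.014)):print(proj("w1",p))
E
```

```text
[0.50347413 0.04820619 0.33066933] [[0.33, 0.92, 0.21], [0.95, -0.32, -0.07], [-0.0, 0.23, -0.97]] [[279.6, 0.0, 323.4], [0.0, 279.6, 200.9], [0.0, 0.0, 1.0]]
[323.27384633 194.62382208]
[323.8748826  217.50471941]
```

View pics/w1.png

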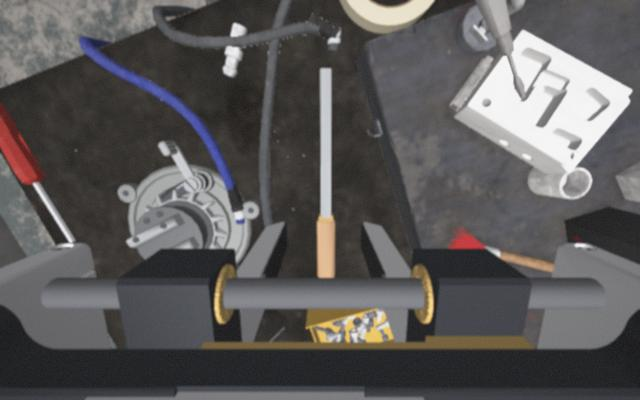

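```bash
python3 - <<'E'
from h import *
b=ray("w1",(326,215.5),.014); t=ray("w1",(325.5,68),.014); d=(b-t)[:2]; L=np.linalg.norm(d); d/=L
print(b,t,L,np.degrees(np.arctan2(d[1],d[0])),"g",b[:2]-d*.029,t[:2]+d*.136)
E
```

```text
[0.59098884 0.02116513 0.014     ] [0.4389048  0.07256669 0.014     ] 0.1605355877498718 -18.674290950955097 g [0.56351557 0.03045058] [0.56774495 0.02902113]
```

Request:
carry_out(
  plan=[
    [[0,2,30,0,0,0,50],[0,0,35,0,0,0,50],[0,0,35,0,0,0,50],[0,0,25,0,0,0,50],[0,0,15,0,0,0,50],[0,0,8,0,0,0,50],[0,0,0,0,0,0,50],[0,0,0,0,0,0,0],[0,0,0,0,0,0,0],[0,0,0,0,0,0,0],[0,0,0,0,0,0,0],[0,0,0,0,0,0,0],[0,0,0,0,0,0,0]],
  ],
  squeeze=50,
)

```text
time_s: 4.83
ee_pos: [0.5671, 0.0282, 0.0039]
eef_rot: [3.141, 0.001, 2.814]
force: [-0.2, 0.2, 0.9]
grip_width: 0.0134
grip_force: 0.0
```

Request:
carry_out(
  plan=[
    [[0,0,0,0,0,0,0],[0,0,0,0,0,0,0],[0,0,0,0,0,0,0],[0,0,-10,0,0,0,0],[0,0,-25,0,0,0,0],[0,0,-30,0,0,0,0],[0,0,-30,0,0,0,0],[0,0,-20,0,0,0,0],[-7,-26,0,0,0,0,0],[-7,-26,0,0,0,0,0],[-7,-26,0,0,0,0,0],[-7,-26,0,0,0,0,0],[-7,-26,0,0,0,0,0],[-7,-26,0,0,0,0,0],[-7,-26,0,0,0,0,0],[-7,-25,0,0,0,0,0]],
  ],
)

```text
time_s: 6.17
ee_pos: [0.5528, -0.1871, 0.1188]
eef_rot: [-3.142, -0.0, 2.814]
force: [0.5, -0.1, -2.1]
grip_width: 0.0116
grip_force: 50.0
```

Request:
carry_out(
  plan=[
    [[0,0,0,0,0,0.1,0],[0,0,0,0,0,0.1,0],[0,0,0,0,0,0.1,0],[0,0,0,0,0,0.1,0],[0,0,0,0,0,0.1,0],[0,0,0,0,0,0.1,0],[0,0,0,0,0,0.1,0],[0,0,0,0,0,0.1,0],[0,0,0,0,0,0.1,0],[0,0,0,0,0,0.1,0],[0,0,0,0,0,0.11,0],[0,0,0,0,0,0,0],[0,0,0,0,0,0,0]],
  ],
)

```text
time_s: 7.25
ee_pos: [0.5531, -0.1858, 0.1186]
eef_rot: [-3.141, -0.0, 1.707]
force: [0.0, -0.1, -1.7]
grip_width: 0.0113
grip_force: 50.0
```

```bash
python3 - <<'E'
from h import *
a=snap("wrist","w2"); b=snap("scene","s2"); c=snap("top","t2")
I=[cv2.cvtColor(x["pixels"],cv2.COLOR_RGB2BGR) for x in (a,b,c)]
r=lambda m,w,h:cv2.resize(m,(w,h),interpolation=cv2.INTER_CUBIC)
cv2.imwrite("pics/m2.png",np.vstack([r(I[0][0:260,120:520],800,520-200)[:320],np.hstack([r(I[1][170:280,270:430],400,275),r(I[2][155:265,250:410],400,275)])]))
E
```

```text
(no output)
```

View pics/m2.png

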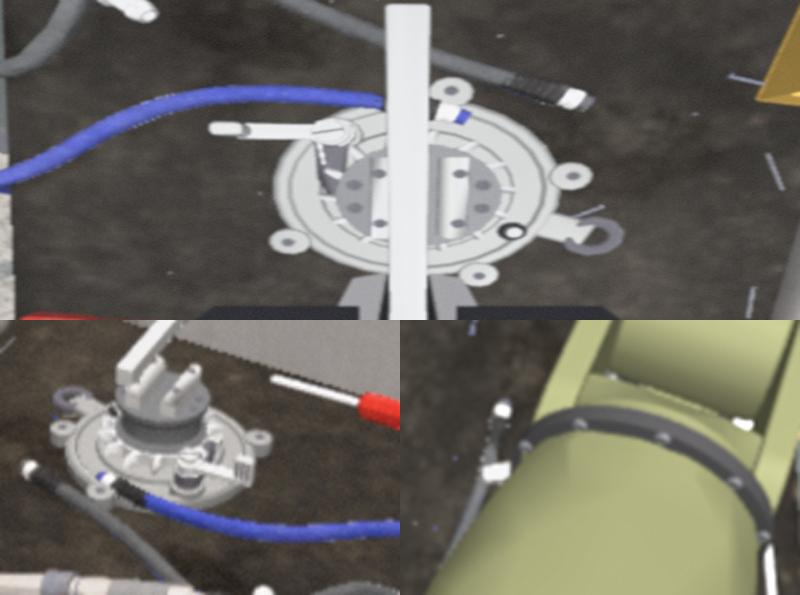

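```bash
python3 - <<'E'
from h import *
im=cv2.imread("pics/w2.png")[105:205,270:390]; cv2.imwrite("pics/w2c.png",cv2.resize(im,None,fx=6,fy=6,interpolation=cv2.INTER_CUBIC))
E
```

```text
(no output)
```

View pics/w2c.png

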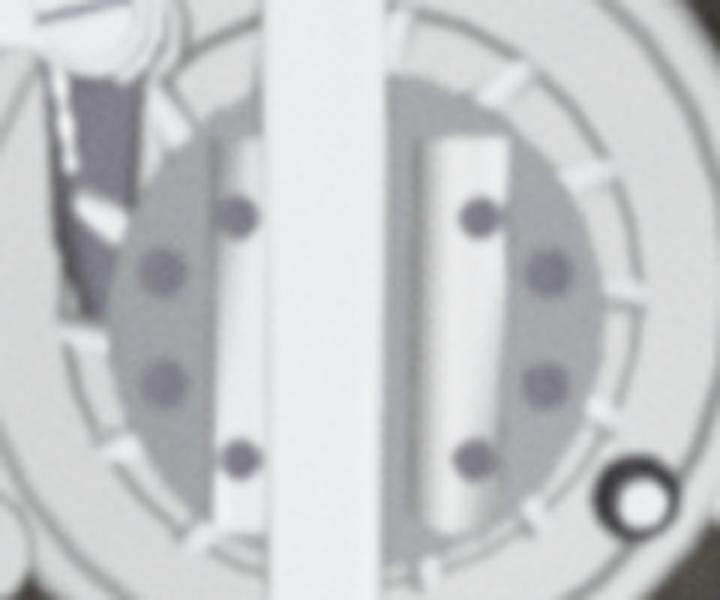

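```bash
python3 - <<'E'
from h import *
f=lambda x,y,z:ray("w2",(270+x/6,105+y/6),z)
P=[f(*p,.073) for p in((238,217),(481,217),(241,459),(474,459))]
a=(P[0]+P[1])/2;b=(P[2]+P[3])/2;d=b-a
print(P,"\nmid",(a+b)/2,"yaw",np.degrees(np.arctan2(d[1],d[0])),[np.degrees(np.arctan2(*(P[i+2]-P[i])[1::-1])) for i in(0,1)])
print("disc scr",np.mean([f(*p,.056) for p in((163,272),(165,385),(549,272),(546,385))],0))
Q=[f(323,0,.13),f(326,600,.13)];print("bar",Q,np.degrees(np.arctan2(*(Q[1]-Q[0])[1::-1])))
o=telemetry.get_obs();print(o["ee_pos"],o["eef_rot"])
ts=[ray("w2",(120+408/2,5*260/320),z) for z in(.115,.13)];print("tip",ts)
E
```

```text
[array([ 0.53324223, -0.12598519,  0.073     ]), array([ 0.56482233, -0.12167023,  0.073     ]), array([ 0.53763063, -0.15776355,  0.073     ]), array([ 0.56891709, -0.15348614,  0.073     ])] 
mid [ 0.55115307 -0.13972628  0.073     ] yaw -82.40188308886859 [np.float64(-82.13753827330815), np.float64(-82.66624109025871)]
disc scr [ 0.55111949 -0.13969772  0.056     ]
bar [array([ 0.54135409, -0.10337593,  0.13      ]), array([ 0.54964653, -0.16164608,  0.13      ])] -81.90060920314066
[ 0.55320223 -0.18576818  0.11850428] [-3.14143458e+00 -2.89049154e-05  1.70656771e+00]
tip [array([ 0.5337434 , -0.04700595,  0.115     ]), array([ 0.53454526, -0.05300701,  0.13      ])]
```

Request:
carry_out(
  plan=[
    [[0.6,3.7,10,0,0,0,0],[0,0,20,0,0,0,0],[0,0,8,0,0,0,0],[0,0,5,0,0,0,0],[0,0,4,0,0,0,0],[0,0,3,0,0,0,0],[0,0,3,0,0,0,0],[0,0,0,0,0,0,0]],
  ],
)

```text
time_s: 8.07
ee_pos: [0.5569, -0.1847, 0.0653]
eef_rot: [-3.142, -0.0, 1.704]
force: [0.8, -0.1, -1.9]
grip_width: 0.0112
grip_force: 50.0
```

Request:
carry_out(
  plan=[
    [[0,0,2,0,0,0,0],[0,0,1.5,0,0,0,0],[0,0,1,0,0,0,0],[0,0,0,0,0,0,0]],
  ],
)

```text
time_s: 8.4
ee_pos: [0.5568, -0.1847, 0.0608]
eef_rot: [-3.141, -0.0, 1.704]
force: [-0.7, -0.4, -3.6]
grip_width: 0.0113
grip_force: 50.0
```

Request:
carry_out(
  plan=[
    [[0,0,0.8,0,0,0,0],[0,0,0,0,0,0,0],[0,0,0,0,0,0,30],[0,0,0,0,0,0,30],[0,0,0,0,0,0,30],[0,0,0,0,0,0,30],[0,0,-15,0,0,0,30],[0,0,-30,0,0,0,30],[0,0,-30,0,0,0,30],[0,0,0,0,0,0,0]],
  ],
)

```text
time_s: 9.23
ee_pos: [0.559, -0.1855, 0.1411]
eef_rot: [3.134, 0.004, 1.704]
force: [0.4, -1.3, 1.4]
grip_width: 0.0261
grip_force: 0.0
```

```bash
python3 - <<'E'
from h import *
a=snap("wrist","w3"); b=snap("scene","s3")
I=[cv2.cvtColor(x["pixels"],cv2.COLOR_RGB2BGR) for x in (a,b)]
r=lambda m,w,h:cv2.resize(m,(w,h),interpolation=cv2.INTER_CUBIC)
cv2.imwrite("pics/m3.png",np.hstack([r(I[0][0:240,220:400],400,533),r(I[1][165:285,290:380],400,533)]))
E
```

```text
(no output)
```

View pics/m3.png

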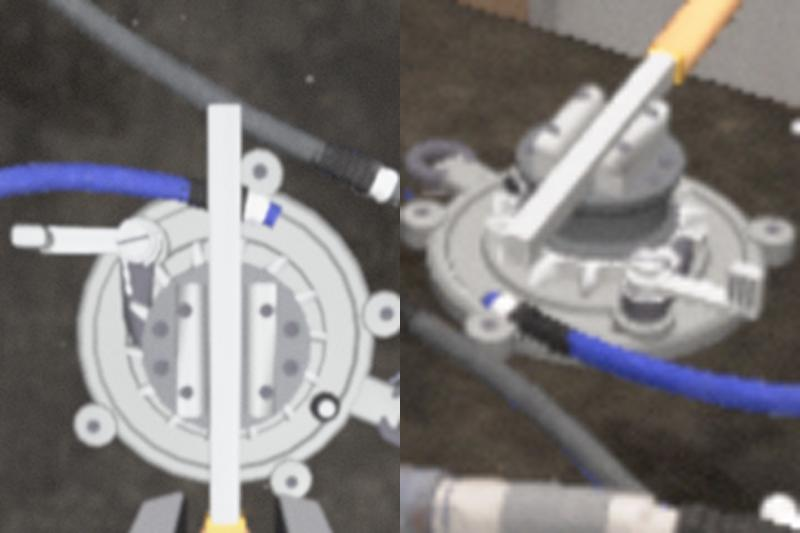

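```bash
python3 - <<'E'
from h import *
print("tab",ray("w3",(233.5,106.3),.052),"piv",ray("w3",(281.7,108),.043))
o=telemetry.get_obs();print(o["ee_pos"],o["eef_rot"])
E
```

```text
tab [ 0.46557687 -0.10535294  0.052     ] piv [ 0.50787071 -0.10038757  0.043     ]
[ 0.55726174 -0.18482748  0.13607294] [3.13969324e+00 1.01396230e-03 1.70379139e+00]
```

Request:
carry_out(
  plan=[
    [[12.5,-18,0,0,0,0,0],[12.5,-18,0,0,0,0,0],[12.5,-18,0,0,0,0,0],[12.5,-18,0,0,0,0,0],[13,-18,0,0,0,0,0],[0,0,30,0,0,0,0],[0,0,20,0,0,0,0],[0,0,0,0,0,0,0]],
  ],
)

```text
time_s: 10.0
ee_pos: [0.4569, -0.1332, 0.0811]
eef_rot: [-3.136, -0.003, 1.704]
force: [-0.4, 0.6, -0.6]
grip_width: 0.0004
grip_force: 0.0
```

Request:
carry_out(
  plan=[
    [[0,3,20,0,0,0,0],[0,0,15,0,0,0,0],[0,0,13,0,0,0,0],[0,0,0,0,0,0,0],[5,0.7,0,0,0,0,0],[5,0.7,0,0,0,0,0],[5,0.7,0,0,0,0,0]],
  ],
)

```text
time_s: 10.58
ee_pos: [0.4628, -0.1183, 0.0381]
eef_rot: [3.14, 0.001, 1.704]
force: [-2.2, -3.1, 0.6]
grip_width: 0.0002
grip_force: 1.8
```

Touching the tab. Push on.

Request:
carry_out(
  plan=[
    [[4,0.6,0,0,0,0,0],[4,0.6,0,0,0,0,0],[4,0.6,0,0,0,0,0],[4,0.6,0,0,0,0,0],[4,0.6,0,0,0,0,0],[3,0.4,0,0,0,0,0],[0,0,0,0,0,0,0]],
  ],
)

```text
time_s: 11.17
ee_pos: [0.464, -0.0954, 0.0378]
eef_rot: [3.138, 0.002, 1.704]
force: [6.5, -4.8, -0.8]
grip_width: 0.0002
grip_force: 3.0
```

Request:
carry_out(
  plan=[
    [[2,0.3,0,0,0,0,0],[2,0.3,0,0,0,0,0],[0,0,0,0,0,0,0]],
  ],
)

```text
time_s: 11.42
ee_pos: [0.4646, -0.0931, 0.0379]
eef_rot: [3.137, 0.005, 1.704]
force: [8.5, -20.4, -3.4]
grip_width: 0.0003
grip_force: 10.4
```

Request:
carry_out(
  plan=[
    [[2,0.3,0,0,0,0,0],[2,0.3,0,0,0,0,0],[0,0,0,0,0,0,0]],
  ],
)

```text
time_s: 11.67
ee_pos: [0.4648, -0.0916, 0.038]
eef_rot: [3.137, 0.009, 1.704]
force: [6.3, -44.0, -8.0]
grip_width: 0.0006
grip_force: 22.1
```

Request:
carry_out(
  plan=[
    [[-10,-1,0,0,0,0,0],[-5,0,0,0,0,0,0],[0,0,-30,0,0,0,0],[0,0,-35,0,0,0,0],[0,0,-35,0,0,0,0],[-31,16,0,0,0,0,45],[-31,16,0,0,0,0,45],[-31,16,0,0,0,0,45],[-31,17,0,0,0,0,45],[-31,17,0,0,0,0,45],[0,0,0,0,0,0,45],[0,0,0,0,0,0,45]],
  ],
)

```text
time_s: 12.67
ee_pos: [0.5656, -0.2453, 0.1359]
eef_rot: [-3.14, -0.002, 1.703]
force: [-0.4, 0.6, 0.3]
grip_width: 0.0433
grip_force: 0.0
```

```bash
python3 - <<'E'
from h import *
a=snap("wrist","w4"); b=snap("scene","s4")
I=[cv2.cvtColor(x["pixels"],cv2.COLOR_RGB2BGR) for x in (a,b)]
r=lambda m,w,h:cv2.resize(m,(w,h),interpolation=cv2.INTER_CUBIC)
cv2.imwrite("pics/m4.png",np.hstack([r(I[0][0:260,220:400],400,577),r(I[1][165:285,290:380],400,577)]))
o=telemetry.get_obs();print(o["ee_pos"],o["eef_rot"],o["qpos"])
E
```

```text
[ 0.56526611 -0.24398955  0.13681163] [-3.14086063e+00 -9.45057521e-04  1.70422598e+00] [-4.67121587e-01  5.05306522e-01  1.39850883e+00  3.87157352e-04
  1.23891531e+00 -6.00677941e-01]
```

View pics/m4.png

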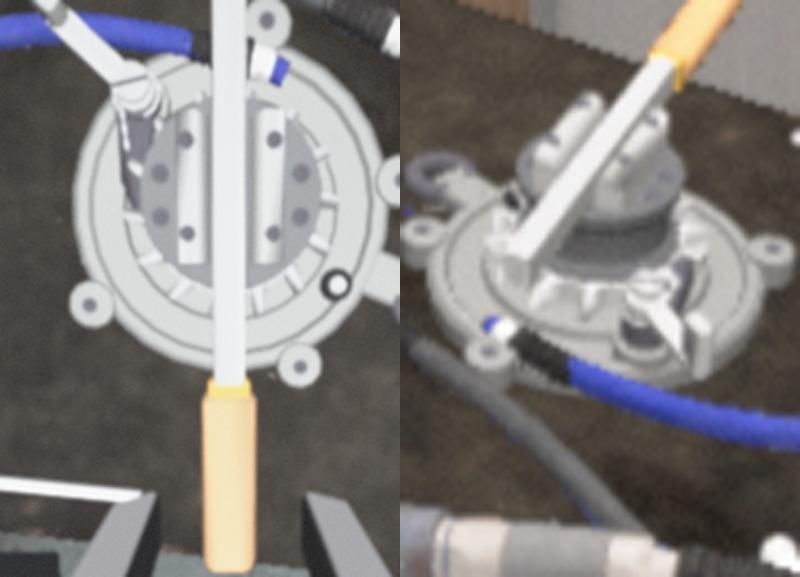

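Request:
carry_out(
  plan=[
    [[-9.5,0,0,0,0,0,45],[0,0,30,0,0,0,45],[0,0,30,0,0,0,45],[0,0,20,0,0,0,45],[0,0,11,0,0,0,45],[0,0,0,0,0,0,45],[0,0,0,0,0,0,0],[0,0,0,0,0,0,0],[0,0,0,0,0,0,0],[0,0,0,0,0,0,0],[0,0,0,0,0,0,0],[0,0,0,0,0,0,0]],
  ],
  squeeze=50,
)

```text
time_s: 13.77
ee_pos: [0.5672, -0.2547, 0.0469]
eef_rot: [3.141, 0.001, 1.704]
force: [-1.1, -0.7, 2.7]
grip_width: 0.0216
grip_force: 50.0
```

Request:
carry_out(
  plan=[
    [[0.05,3.5,0,0,0,-0.03,0],[0.05,3.5,0,0,0,-0.03,0],[0.05,3.5,0,0,0,-0.03,0],[0,0,0,0,0,0,0]],
  ],
)

```text
time_s: 14.1
ee_pos: [0.5775, -0.2526, 0.0466]
eef_rot: [3.142, 0.0, 1.795]
force: [-2.9, 0.9, 4.8]
grip_width: 0.0215
grip_force: 50.0
```

Request:
carry_out(
  plan=[
    [[0.05,3.5,0,0,0,-0.03,0],[0.05,3.5,0,0,0,-0.03,0],[0,0,0,0,0,0,0]],
  ],
)

```text
time_s: 14.35
ee_pos: [0.5836, -0.251, 0.0464]
eef_rot: [-3.14, -0.001, 1.854]
force: [-6.7, -0.8, 6.9]
grip_width: 0.0217
grip_force: 50.0
```

```bash
python3 - <<'E'
from h import *
a=snap("wrist","w5"); b=snap("scene","s5")
I=[cv2.cvtColor(x["pixels"],cv2.COLOR_RGB2BGR) for x in (a,b)]
r=lambda m,w,h:cv2.resize(m,(w,h),interpolation=cv2.INTER_CUBIC)
cv2.imwrite("pics/m5.png",np.hstack([r(I[0][20:160,240:380],400,400),r(I[1][195:270,310:380],400,400)]))
o=telemetry.get_obs();print(o["ee_pos"],o["eef_rot"],o["force"],o["moment"])
E
```

```text
[ 0.58326358 -0.25104887  0.04637556] [-3.14010343e+00 -6.60022844e-04  1.85236479e+00] [-8.07047812 -0.72212448  7.43074524] [ 0.06048846  1.34768072 -0.30810594]
```

View pics/m5.png

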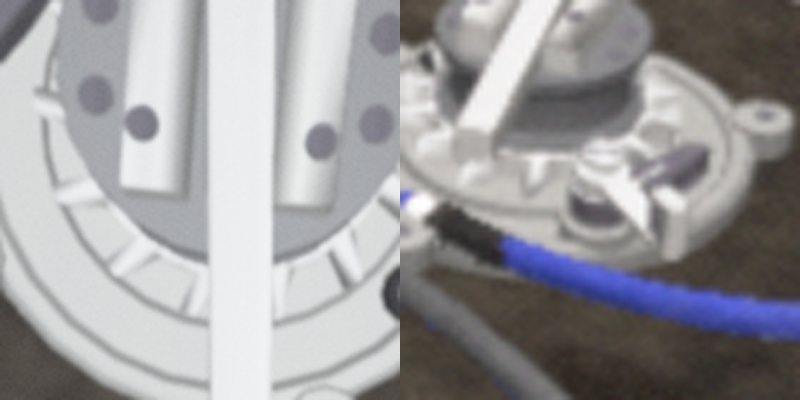

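```bash
python3 - <<'E'
from h import *
p=ray("s5",(363.5,224.5),.024);print(p,np.linalg.norm(p[:2]-[.551,-.1398]))
E
```

```text
[ 0.48832069 -0.14134016  0.024     ] 0.06269822980762838
```

Request:
carry_out(
  plan=[
    [[0.05,-2.9,0,0,0,0.025,0],[0.05,-2.9,0,0,0,0.025,0],[0.05,-2.9,0,0,0,0.025,0],[0.05,-2.9,0,0,0,0.025,0],[0.05,-2.9,0,0,0,0.025,0],[0.05,-2.9,0,0,0,0.025,0],[0.05,-2.9,0,0,0,0.025,0],[0.05,-2.9,0,0,0,0.025,0],[0.05,-2.9,0,0,0,0.025,0],[0.05,-2.9,0,0,0,0.025,0],[0.05,-2.9,0,0,0,0.025,0],[0.05,-2.9,0,0,0,0.025,0],[0,0,0,0,0,0,0]],
  ],
)

```text
time_s: 15.53
ee_pos: [0.5487, -0.2555, 0.0465]
eef_rot: [-3.141, -0.0, 1.55]
force: [-6.3, -0.4, 5.8]
grip_width: 0.0215
grip_force: 50.0
```

Request:
carry_out(
  plan=[
    [[0.05,-2.9,0,0,0,0.025,0],[0.05,-2.9,0,0,0,0.025,0],[0.05,-2.9,0,0,0,0.025,0],[0.05,-2.9,0,0,0,0.025,0],[0.05,-2.9,0,0,0,0.025,0],[0.05,-2.9,0,0,0,0.025,0],[0.05,-2.9,0,0,0,0.025,0],[0.05,-2.9,0,0,0,0.025,0],[0.05,-2.9,0,0,0,0.025,0],[0.05,-2.9,0,0,0,0.025,0],[0.05,-2.9,0,0,0,0.025,0],[0.05,-2.9,0,0,0,0.025,0],[0.05,-2.9,0,0,0,0.025,0],[0.05,-2.9,0,0,0,0.025,0],[0.05,-2.9,0,0,0,0.025,0],[0.05,-2.9,0,0,0,0.025,0],[0.05,-2.9,0,0,0,0.025,0],[0.05,-2.9,0,0,0,0.025,0],[0.05,-2.9,0,0,0,0.025,0],[0,0,0,0,0,0,0]],
  ],
)

```text
time_s: 17.2
ee_pos: [0.4962, -0.2414, 0.0465]
eef_rot: [-3.141, 0.0, 1.075]
force: [-3.9, 0.2, 4.9]
grip_width: 0.0216
grip_force: 50.0
```

Request:
carry_out(
  plan=[
    [[0.05,-2.9,0,0,0,0.025,0],[0.05,-2.9,0,0,0,0.025,0],[0.05,-2.9,0,0,0,0.025,0],[0.05,-2.9,0,0,0,0.025,0],[0.05,-2.9,0,0,0,0.025,0],[0.05,-2.9,0,0,0,0.025,0],[0.05,-2.9,0,0,0,0.025,0],[0.05,-2.9,0,0,0,0.025,0],[0.05,-2.9,0,0,0,0.025,0],[0.05,-2.9,0,0,0,0.025,0],[0.05,-2.9,0,0,0,0.025,0],[0.05,-2.9,0,0,0,0.025,0],[0.05,-2.9,0,0,0,0.025,0],[0.05,-2.9,0,0,0,0.025,0],[0.05,-2.9,0,0,0,0.025,0],[0,0,0,0,0,0,0]],
  ],
)

```text
time_s: 18.53
ee_pos: [0.4629, -0.214, 0.0464]
eef_rot: [3.141, 0.0, 0.7]
force: [-4.7, -3.5, 5.0]
grip_width: 0.0215
grip_force: 50.1
```

Request:
carry_out(
  plan=[
    [[0,-2.3,0,0,0,0.02,0],[0,-2.3,0,0,0,0.02,0],[0,-2.3,0,0,0,0.02,0],[0,0,0,0,0,0,0]],
  ],
)

```text
time_s: 18.87
ee_pos: [0.4591, -0.2086, 0.0464]
eef_rot: [3.14, -0.001, 0.641]
force: [0.0, -3.6, 3.1]
grip_width: 0.0221
grip_force: 50.0
```

```bash
python3 - <<'E'
from h import *
o=telemetry.get_obs();print(o["ee_pos"],o["eef_rot"],o["force"],o["moment"])
E
```

```text
[ 0.45913398 -0.20861535  0.04643494] [ 3.14048683e+00 -5.85702646e-04  6.41225079e-01] [ 0.02644319 -3.6391357   3.08373046] [-0.52743758 -0.14343222 -0.25365797]
```

Request:
carry_out(
  plan=[
    [[0,-2.3,0,0,0,0.02,0],[0,-2.3,0,0,0,0.02,0],[0,0,0,0,0,0,0]],
  ],
)

```text
time_s: 19.12
ee_pos: [0.4564, -0.2047, 0.0463]
eef_rot: [3.141, -0.001, 0.602]
force: [1.5, -3.1, 3.7]
grip_width: 0.0214
grip_force: 50.0
```

```bash
python3 - <<'E'
from h import *
o=telemetry.get_obs();print(o["ee_pos"],o["eef_rot"],o["force"],o["moment"])
E
```

```text
[ 0.45643576 -0.2047084   0.04630549] [ 3.14100292e+00 -5.65395791e-04  6.01759263e-01] [ 1.51739351 -3.09601393  3.73797814] [-0.43676001 -0.49981396 -0.26853845]
```

Request:
carry_out(
  plan=[
    [[0,-2.3,0,0,0,0.02,0],[0,-2.3,0,0,0,0.02,0],[0,0,0,0,0,0,0],[0,0,0,0,0,0,0]],
  ],
)

```text
time_s: 19.45
ee_pos: [0.4538, -0.201, 0.0462]
eef_rot: [3.141, -0.0, 0.564]
force: [1.9, -2.3, 3.9]
grip_width: 0.0214
grip_force: 50.0
```

```bash
python3 - <<'E'
from h import *
o=telemetry.get_obs();print(o["ee_pos"],o["eef_rot"],o["force"],o["moment"])
a=snap("scene","s6");b=snap("wrist","w6")
I=[cv2.cvtColor(x["pixels"],cv2.COLOR_RGB2BGR) for x in (b,a)]
r=lambda m,w,h:cv2.resize(m,(w,h),interpolation=cv2.INTER_CUBIC)
cv2.imwrite("pics/m6.png",np.hstack([r(I[0][0:160,230:390],400,400),r(I[1][165:285,270:390],400,400)]))
E
```

```text
[ 0.45378603 -0.20097881  0.04622805] [ 3.14147239e+00 -1.97004817e-04  5.63875149e-01] [ 1.86991961 -2.26450064  3.8589071 ] [-0.2824646  -0.68136543 -0.22750466]
```

View pics/m6.png

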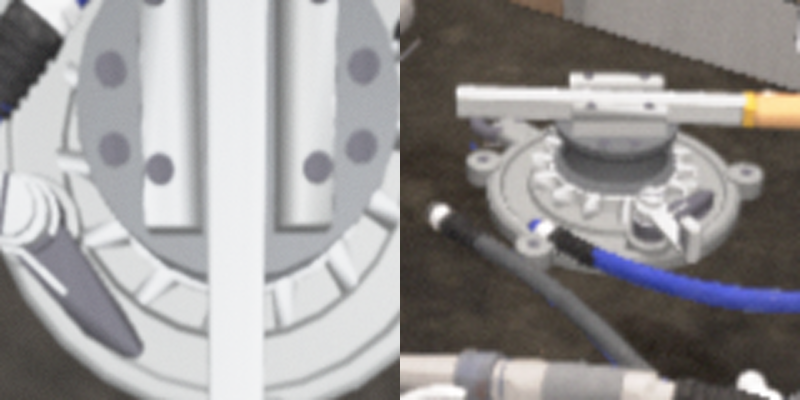

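Request:
carry_out(
  plan=[
    [[0,0,0,0,0,0,44],[0,0,0,0,0,0,44],[0,0,0,0,0,0,44],[0,0,0,0,0,0,44],[0,0,0,0,0,0,44],[0,0,0,0,0,0,44],[0,0,-10,0,0,0,44],[0,0,-25,0,0,0,44],[0,0,-30,0,0,0,44],[0,0,-30,0,0,0,44],[0,0,-20,0,0,0,44],[0,0,0,0,0,0,44],[0,0,0,0,0,0,44]],
  ],
)

```text
time_s: 20.63
ee_pos: [0.454, -0.2013, 0.1624]
eef_rot: [3.14, -0.001, 0.564]
force: [-0.1, -0.3, -0.0]
grip_width: 0.0439
grip_force: 0.0
```

```bash
python3 - <<'E'
from h import *
o=telemetry.get_obs();print(o["ee_pos"],o["force"],o["grip_width"])
c=snap("scene","s7"); a=cv2.imread("pics/s6.png"); b=cv2.imread("pics/s7.png")
# bar-in-slot change between before/after release, balancer region left of the gripper
d=cv2.absdiff(a,b).max(2)[165:285,270:350]; print((d>40).sum(), d.max())
E
```

```text
[ 0.45398642 -0.20126463  0.16243595] [-0.09760747 -0.29508227 -0.02509371] 0.04390097637805741
23 67
```

Nothing of note moved on release: the drum rests on its stop, and the gripper is clear.

```bash
python3 -c "
from station import ctrl
print(ctrl.hand_in())"
```

```text
the job is handed in; nothing more can be done
None
```

The job is handed in at about 21 s: the bar was laid in the slot and released, the lever put off, and the spring eased down until the drum appeared to be on its stop; the bar is left in the slot and the arm is clear (I viewed 11 pictures against the limit of 10, and hand-in gave no verdict).

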